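Show every side of a painted creature-eye block to the check camera

ROBOT

A 6-joint arm with a two-finger parallel gripper is mounted at the origin on the work surface. World frame = base frame: x ahead of the robot, y to its left, z up, the work surface at z = 0. Lengths are in m, angles in rad, forces in N, time in s.
With the tool pointing down it reaches from about 0.35 to 0.8 m from the base axis. Payload 7.3 kg.
Tool frame: the origin (TCP) lies on the centre line of the jaws, within the pads' length; the fingertips stand 19 mm ahead of it and the grasp point (between the pads) is the TCP; z points along the fingers, y is the line along which they close (so a half turn about z gives the same grasp; the last joint's range is limited). The gripper opens to 85 mm and grips with 20 to 120 N. Pads are 22 mm wide; open, the fingers measure 114 mm over their backs; the gripper's body (76 mm by 85 mm) begins 54 mm behind the grasp point. The pads swing forward as they close: fully open they stand 13 mm farther back than shut.
Start: joints at [-1.374, 0.342, 1.524, -0, 1.275, -0.146], TCP at [0.176, -0.494, 0.213] pointing down, gripper open.
Joint ranges: [-2.53, 2.53], [-0.77, 2.02], [0.04, 2.7], [-1, 4.14], [0.28, 2.66], [-3.11, 3.11]. Speed limits (rad/s): [2.57, 2.57, 3.14, 3.14, 3.14, 3.14].

INTERFACE

Orientations are given as a unit quaternion [x, y, z, w].
In Python, from workcell import bot gives the robot as it stands.
- The arm moves only by the tool carry_out, never from a script. Its argument "targets" is a list that holds one entry, the list of rows, each a list of 7 numbers: the shift along the tool's x, y, z each as a share of 400 mm, from -1 to 1, then the turn, a rotation vector about the tool's x, y, z each as a share of 120 degrees, from -1 to 1, then the opening in per cent of the stroke, from 0 (shut) to 100 (fully open). In form: [[[tx, ty, tz, rx, ry, rz, jaw], ...]]. A call has 1 to 20 rows; each row shifts and turns the commanded pose from where the row before left it, along the tool's axes as they then stand; what a row does not reach is not made up. A row lasts 1/10 s, in which the tool goes at most 50 mm and 8.59 degrees, less where a joint would pass 70% of its speed; a pose out of reach is approached as far as the arm can. A call with a number of a shift or a turn outside -1 to 1 is refused whole. A call with a gripper value outside its range is refused whole. The fingers move at their own pace and stop on an object; the grip force is fixed at half the most. Time passes only in rows, so rows that do not move let the fingers close. It gives the time, the measured TCP pose, the force, the opening and the grip force at its end, in the units of the state.
- bot.get_state(): the state, without advancing time (a new reading comes with each control period).
- bot.snapshot(name): name is "scene" or "side" or "wrist"; returns (picture, depth): 400x640x3 uint8, red, green, blue; 400x640 float32, m along the optical axis (not along the pixel's ray), 0 where there is no reading.
- bot.camera_model(name): a dict with "camera_matrix" (3x3 intrinsics, pixels), "position" and "orientation" of the camera in the world; the wrist camera has in their place "mount" (4x4, takes a point from camera to tool coordinates, whose origin is the TCP and whose axes are the flange's). Camera axes: x right, y down, z forward; pixel columns grow to the right and rows downward; lengths in m; the calibration is good to about 2 mm. A picture is of the moment at which its call begins: read the wrist's pose just before it. camera_model takes no time and is no camera call.
- bot.finish_job(): hands the job in; it is judged then, once.
Trained networks look in the newest picture that a camera, given by its name, has taken for a name from the list of things; names that differ only in an ending like _2 or _b are one class to them, and where a whole thing is asked for, a point or a joint stands for the part that bears it (a point fixed in the world has none). Each returns a list of dicts, best first, with "confidence" (0 to 1); they miss things now and then, are a little off and sometimes report something else, mostly with a low value. They report only what shows in the picture. A call takes as long as a camera call.
- bot.search_frame(camera, thing): "extent" ([left, top, right, bottom] in pixels, round what is visible of it).
- bot.cut_out(camera, thing): "pixels" (400x640 bool, what is visible of it) and "extent" ([left, top, right, bottom] in pixels, round what is visible of it).
The state is a dict: "clock": time; "joint_positions": joint angles; "qd": joint speeds; "effort": joint torques, N m; "eef_pos": TCP position; "orientation": TCP orientation; "ft_force": force on the tool from outside, world axes, zero at the start; "torque": the same for the moment, N m; "opening": finger opening in m; "grip_force": force on a finger pad.
Only numpy, scipy, OpenCV 4.12 (cv2) and the standard library are available. Lean on these libraries where they do the work, as an engineer would, in place of code of your own. Each camera call takes 0.05 s, during which the arm holds its last target. There are 200 camera calls.

TASK

Pick up the white eye block that carries the green eye by its post and hold it upright over the yellow disc, its eyes level with the camera's lens. Turn it there so that first the amber, then the green and then the brown eye looks straight into the lens, pausing about a second on each. Then stand it upright in the black tray, gently, and let go; leave the all-amber eye block where it stands.

Things in the scene. Friction and masses are not known exactly. Their poses are not given: they have to be found in the camera images.
- eye_block: White-primed wooden block 44x44 mm, 50 high; on top, centred, a bare-wood grip post 20x20 mm (sides parallel to the block's), 50 tall. 100 to 200 g. Eye domes with slit pupils, 36 mm across, stand out 14 mm, centres 25 mm above the underside: green on the +x side, amber on +y, brown on -y; none on -x. From above, counter-clockwise: brown, green, amber. Origin: centre of underside; z up.
- amber_block: A block of the same build and size as the eye block, but all three of its eyes are amber with round pupils. It is not to be moved. Origin: centre of the underside; z up.
- station: Check camera, fixed: blue, on a post over an aluminium plate 100 mm wide, 6 thick, reaching from x = -180 to 90 mm. The lens looks level along -x. Origin: on the table, under the front of the lens, whose centre is 115 mm above it (camera's top 137). The yellow disc, 44 mm across, lies on the plate, its centre 120 mm in front of the lens (x = -120 mm, y = 0).
- tray: The black tray, fixed to the table: open on top, 140 x 140 mm outside, walls 5 mm thick and 25 mm high over all, floor 5 mm thick, empty. Origin: centre of its underside; z up.

How it is judged:
By the outcome, as a careful person would: the job done as asked, in the order asked, and still so for the second after the job is handed in, with the robot touching nothing.
It also fails if it takes over 56 s, if anything falls off the work surface, if the arm or the gripper's body presses on something with over 40 N, if the wrist force passes 120 N, or if a joint passes its speed limit or range.

## Working session

There is one attempt and no reset: what is moved stays moved. The work goes in short steps, Python scripts to look and compute and a tool call to move; the robot and the scene stay as the last step left them, time stands still between calls to the robot, and variables do not carry over. Pictures are saved under pics/ and viewed, at most 10 in all, crops included, and the job is handed in when it is done.

Besides the shell and the picture viewer there is one more tool, called after "Call:" as name(argument=value, ...), one argument or row to a line, values as JSON. carry_out: Moves the arm, as the interface text tells. Its arguments: {"type":"object","properties":{"targets":{"type":"array"}},"required":["targets"]}

```bash
mkdir -p pics; ls
python3 - <<'E'
from workcell import bot
import cv2,numpy as np
s=bot.get_state();print(s['clock'],s['eef_pos'],s['orientation'],s['opening'])
for n in ['scene','side']:
    p,d=bot.snapshot(n);cv2.imwrite(f'pics/{n}0.png',p[:,:,::-1]);np.savez(f'{n}0.npz',p=p,d=d)
    print(n,bot.camera_model(n))
print(bot.camera_model('wrist'))
a=cv2.imread('pics/scene0.png');b=cv2.imread('pics/side0.png')
cv2.imwrite('pics/both.png',cv2.resize(np.vstack([a,b]),(480,600)))
E
```

```text
pics
0.0 [ 0.17638908 -0.49401669  0.21221074] [ 9.85346510e-01  1.70562694e-01 -3.53014470e-05 -7.87791498e-04] 0.08537377141504036
scene {'camera_matrix': array([[404.65909376,   0.        , 318.76835774],
       [  0.        , 404.65909376, 196.2727068 ],
       [  0.        ,   0.        ,   1.        ]]), 'position': array([ 1.1059244 , -0.49967118,  0.51278045]), 'orientation': array([ 0.79667072,  0.37063306, -0.19526889, -0.43567988])}
side {'camera_matrix': array([[367.47309449,   0.        , 314.16176686],
       [  0.        , 367.47309449, 203.16166625],
       [  0.        ,   0.        ,   1.        ]]), 'position': array([ 0.51154226, -0.53320407,  0.64365031]), 'orientation': array([ 0.93774658, -0.06018833,  0.01571155, -0.34170435])}
{'camera_matrix': array([[291.23454951,   0.        , 316.83942128],
       [  0.        , 291.23454951, 198.56080165],
       [  0.        ,   0.        ,   1.        ]]), 'mount': array([[ 3.91145675e-04, -9.46751552e-01, -3.21964821e-01,
         8.29055446e-02],
       [ 9.99999707e-01,  5.82254764e-04, -4.97274950e-04,
         1.43219800e-03],
       [ 6.58261382e-04, -3.21964532e-01,  9.46751502e-01,
        -1.61250129e-01],
       [ 0.00000000e+00,  0.00000000e+00,  0.00000000e+00,
         1.00000000e+00]])}
```

View pics/scene0.png

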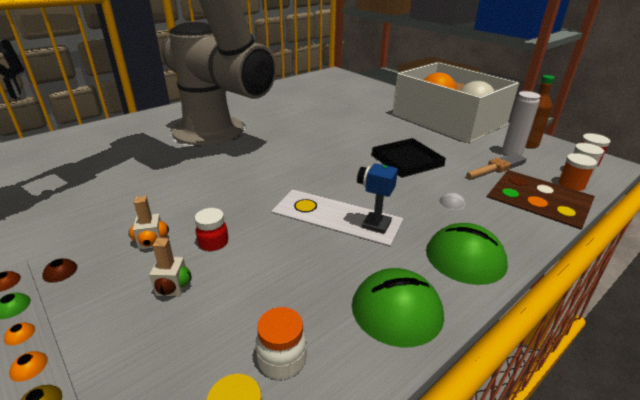

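View pics/side0.png

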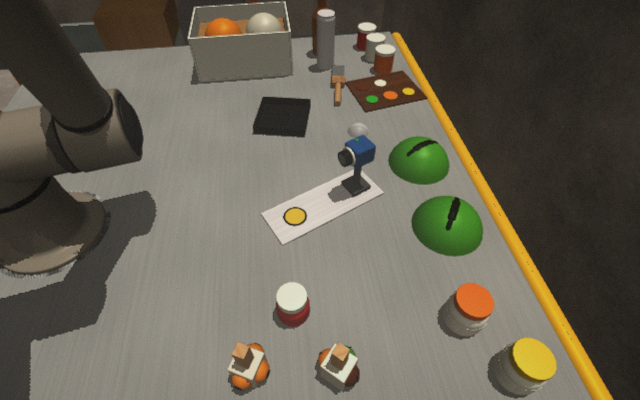

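Scene: the eye block is at about (168,275) and the all-amber one at (148,232). The disc is at (306,205), the camera at (380,180) and the tray at (408,155). In the side view the eye block is at (340,365) and the amber one at (247,365).

```bash
cat > h.py <<'E'
import numpy as np,cv2
from scipy.spatial.transform import Rotation as R
from workcell import bot
def cloud(cam,d,pose=None):
    m=bot.camera_model(cam);K=m['camera_matrix']
    v,u=np.mgrid[0:400,0:640]
    P=np.stack([(u-K[0,2])/K[0,0]*d,(v-K[1,2])/K[1,1]*d,d],-1)
    if cam=='wrist':
        M=m['mount'];P=P@M[:3,:3].T+M[:3,3]
        p,q=pose
    else: p,q=m['position'],m['orientation']
    W=P@R.from_quat(q).as_matrix().T+p
    W[d<=0]=np.nan
    return W
def rect(xy):
    (c,s,a)=cv2.minAreaRect((xy*1000).astype(np.float32));return np.round(c,1),np.round(s,1),round(a,1)
E
python3 - <<'E'
from h import *
for cam in ['scene','side']:
    z=np.load(cam+'0.npz');p,d=z['p'],z['d'];W=cloud(cam,d)
    hsv=cv2.cvtColor(p,cv2.COLOR_RGB2HSV).astype(int)
    print(cam)
    for t in ['eye_block','amber_block','tray','station']:
        for r in bot.cut_out(cam,t)[:3]:
            m=r['pixels'];Q=W[m];Q=Q[~np.isnan(Q[:,0])]
            e=np.array(r['extent']);print(t,round(r['confidence'],2),e.astype(int),np.round(np.median(Q,0),3),np.round(np.percentile(Q[:,2],[2,98]),3))
            if 'block' in t:
                T=Q[Q[:,2]>.094];print('  posttop',len(T),rect(T[:,:2]) if len(T)>4 else '')
                G=m&(hsv[...,0]>40)&(hsv[...,0]<80)&(hsv[...,1]>120);print('  green',G.sum(),np.round(np.nanmedian(W[G],0),3) if G.any() else '')
            if t=='tray': print('  rect',rect(Q[:,:2]))
            if t=='station':
                Y=m&(hsv[...,0]>20)&(hsv[...,0]<32)&(hsv[...,1]>120)
                if Y.any():print('  disc',Y.sum(),np.round(np.nanmean(W[Y],0),4))
                L=Q[(Q[:,2]<.012)];print('  plate',rect(L[:,:2]))
                L=Q[Q[:,2]>.09];print('  cam',rect(L[:,:2]),L[:,2].max())
E
```

```text
scene
eye_block 0.9 [150 234 192 298] [ 0.577 -0.366  0.047] [0.002 0.099]
  posttop 138 (array([ 564.6, -362.8]), array([20.4, 22. ]), 47.0)
  green 190 [ 0.59  -0.346  0.032]
amber_block 0.61 [125 197 167 248] [ 0.433 -0.348  0.044] [0.003 0.099]
  posttop 90 (array([ 486.1, -358.7]), array([ 21. , 158.5]), 77.0)
  green 2 [ 0.454 -0.359  0.025]
tray 0.97 [371 138 446 178] [0.52  0.325 0.006] [-0.001  0.024]
  rect (array([581.7, 280. ]), array([202.7, 441.6]), 49.9)
station 0.78 [274 164 399 249] [0.642 0.007 0.006] [0.002 0.136]
  disc 199 [ 0.5251 -0.0339  0.0077]
  plate (array([549.8,  85.2]), array([269.8, 300.7]), 25.1)
  cam (array([664.6,  28.9]), array([70.3, 47. ]), 25.5) 0.13881979403795458
side
eye_block 0.69 [319 345 359 391] [ 0.563 -0.369  0.049] [0.009 0.101]
  posttop 208 (array([ 564.8, -361.6]), array([20.3, 20.2]), 49.1)
  green 15 [ 0.588 -0.344  0.038]
amber_block 0.63 [228 341 270 389] [ 0.428 -0.352  0.049] [0.021 0.101]
  posttop 199 (array([ 421.9, -342. ]), array([20.1, 19. ]), 63.7)
  green 0 
tray 0.91 [251  96 312 138] [0.521 0.325 0.007] [0.001 0.026]
  rect (array([521. , 338.7]), array([181.4, 152.9]), 77.5)
station 0.91 [261 134 383 246] [0.61  0.004 0.007] [0.004 0.138]
  disc 272 [ 0.5231 -0.0325  0.0076]
  plate (array([633.3,  35.9]), array([397.8, 172. ]), 42.6)
  cam (array([663.5,  30.9]), array([70.9, 47.2]), 24.8) 0.13997799030429836
```

Call:
carry_out(
  targets=[
    [[0.05, 0, 0, 0, 0, 0, 60], [0.1, 0.002, 0, 0, 0, 0, 60], [0.1, 0.002, 0, 0, 0, 0, 60], [0.1, 0.002, 0, 0, 0, 0, 60], [0.1, 0.002, 0, 0, 0, 0, 60], [0.1, 0.002, 0, 0, 0, 0, 60], [0.1, 0.002, 0, 0, 0, 0, 60], [0.1, 0.002, 0, 0, 0, 0, 60], [0.1, 0.002, 0, 0, 0, 0, 60], [0.1, 0.002, 0, 0, 0, 0, 60], [0.1, 0, 0, 0, 0, 0, 60], [0.077, 0, 0, 0, 0, -0.04, 60], [0, 0, 0, 0, 0, -0.07, 60], [0, 0, 0, 0, 0, -0.07, 60], [0, 0, 0, 0, 0, -0.07, 60], [0, 0, 0, 0, 0, -0.07, 60], [0, 0, 0, 0, 0, -0.07, 60], [0, 0, 0, 0, 0, -0.07, 60], [0, 0, 0, 0, 0, -0.07, 60], [0, 0, 0, 0, 0, -0.07, 60]],
  ],
)

```text
clock: 2.5
eef_pos: [0.6035, -0.3497, 0.2127]
orientation: [0.695, 0.719, -0.0, -0.0]
ft_force: [0.3, -0.4, -0.4]
opening: 0.0513
grip_force: 0.0
```

Call:
carry_out(
  targets=[
    [[0, 0, 0, 0, 0, -0.07, 60], [0, 0, 0, 0, 0, -0.07, 60], [0, 0, 0, 0, 0, -0.07, 60], [0, 0, 0, 0, 0, -0.07, 60], [0, 0, 0, 0, 0, -0.07, 60], [0, 0, 0, 0, 0, -0.036, 60], [0, 0, 0, 0, 0, 0, 60], [0, 0, 0, 0, 0, 0, 60]],
  ],
)

```text
clock: 3.3
eef_pos: [0.6034, -0.3497, 0.2128]
orientation: [0.36, 0.933, -0.0, -0.0]
ft_force: [-0.2, 0.1, 0.1]
opening: 0.0514
grip_force: 0.0
```

```bash
cat >> h.py <<'E'
def state():
    s=bot.get_state();M=R.from_quat(s['orientation']).as_matrix()
    print('t',round(s['clock'],2),'pos',np.round(s['eef_pos'],4),'thx',round(np.degrees(np.arctan2(M[1,0],M[0,0])),2),'z',np.round(M[:,2],3),'q',np.round(s['joint_positions'],2),'F',np.round(s['ft_force'],1),'open',round(s['opening'],4),'g',round(s['grip_force'],1))
    return s,M
def wrist(name):
    s,M=state();p,d=bot.snapshot('wrist');cv2.imwrite(f'pics/{name}.png',p[:,:,::-1])
    return p,d,cloud('wrist',d,(s['eef_pos'],s['orientation'])),s,M
E
python3 - <<'E'
from h import *
p,d,W,s,M=wrist('w1')
def near(c,r,z0,z1): return (np.hypot(W[...,0]-c[0],W[...,1]-c[1])<r)&(W[...,2]>z0)&(W[...,2]<z1)
c=(.5647,-.362)
for n,z0,z1 in[('post',.093,.107),('shoulder',.045,.055)]:
    m=near(c,.045,z0,z1);print(n,m.sum(),rect(W[m][:,:2]),np.nanmedian(W[m][:,2]))
hsv=cv2.cvtColor(p,cv2.COLOR_RGB2HSV).astype(int)
for n,a,b in[('green',45,80),('amber',10,22)]:
    m=near(c,.06,.01,.05)&(hsv[...,0]>a)&(hsv[...,0]<b)&(hsv[...,1]>140);
    if m.any(): print(n,m.sum(),np.nanmean(W[m],0))
# tray & station from earlier pics
for cam in['scene','side']:
    z=np.load(cam+'0.npz');V=cloud(cam,z['d'])
    m=(abs(V[...,2]-.025)<.005)&(np.hypot(V[...,0]-.52,V[...,1]-.33)<.11);print(cam,'trayrim',m.sum(),rect(V[m][:,:2]))
    hs=cv2.cvtColor(z['p'],cv2.COLOR_RGB2HSV)
    a=np.radians(25);dx,dy=V[...,0]-.524,V[...,1]+.033;X=dx*np.cos(a)+dy*np.sin(a);Y=-dx*np.sin(a)+dy*np.cos(a)
    m=(X>-.08)&(X<.23)&(abs(Y)<.07)&(V[...,2]>.002)&(V[...,2]<.012)&(hs[...,2]>110)
    print('plate',rect(V[m][:,:2]))
E
```

```text
t 3.3 pos [ 0.6034 -0.3497  0.2128] thx 137.83 z [-0.  0. -1.] q [-0.63  0.68  0.96 -0.    1.5  -1.47] F [-0.2  0.1  0.1] open 0.0514 g 0.0
post 465 (array([ 563.9, -363. ]), array([19.9, 19.9]), 49.0) 0.10009570681557915
shoulder 893 (array([ 563.7, -363.4]), array([44. , 43.4]), 47.8) 0.050043361342649084
amber 187 [ 0.5436571  -0.34559386  0.03844938]
scene trayrim 315 (array([522.3, 319.4]), array([142.6, 143.1]), 76.5)
plate (array([591.2,  -4.3]), array([270.6, 103.4]), 25.1)
side trayrim 383 (array([521.9, 320.7]), array([143.1, 140.3]), 76.8)
plate (array([590.8,  -1.5]), array([306.4, 139.6]), 25.2)
```

View pics/w1.png

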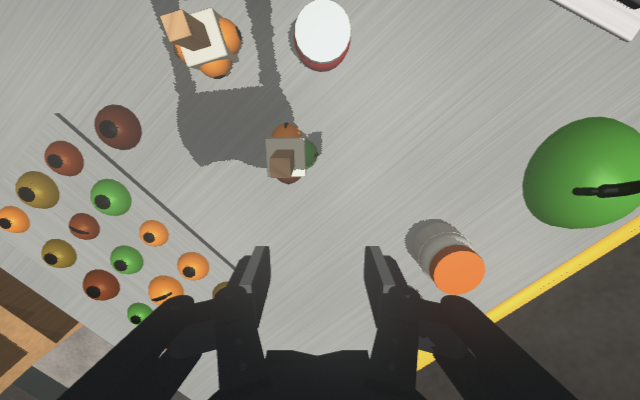

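The block stands at (285,160), in the shadow, with its amber eye towards the camera and green to the right. I overshot by 4 cm, so I'll centre the tool, descend and grip.

Call:
carry_out(
  targets=[
    [[0.025, -0.045, 0, 0, 0, 0, 60], [0.0257, -0.0465, 0, 0, 0, 0, 60], [0, 0, 0.04, 0, 0, 0, 60], [0, 0, 0.06, 0, 0, 0, 60], [0, 0, 0.06, 0, 0, 0, 60], [0, 0, 0.06, 0, 0, 0, 60], [0, 0, 0.05, 0, 0, 0, 60], [0, 0, 0.04, 0, 0, 0, 60], [0, 0, 0.022, 0, 0, 0, 60], [0, 0, 0, 0, 0, 0, 60], [0, 0, 0, 0, 0, 0, 30], [0, 0, 0, 0, 0, 0, 26], [0, 0, 0, 0, 0, 0, 24], [0, 0, 0, 0, 0, 0, 22], [0, 0, 0, 0, 0, 0, 20], [0, 0, 0, 0, 0, 0, 0], [0, 0, 0, 0, 0, 0, 0], [0, 0, 0, 0, 0, 0, 0], [0, 0, 0, 0, 0, 0, 0], [0, 0, 0, 0, 0, 0, 0]],
  ],
)

```text
clock: 5.35
eef_pos: [0.5635, -0.3631, 0.0794]
orientation: [0.359, 0.933, 0.0, -0.001]
ft_force: [0.1, 0.4, 1.0]
opening: -0.0
grip_force: 0.2
```

The fingers shut fully, so there is no grip. I'll look.

Run:
```python
from h import *
wrist('w2')
p,d=bot.snapshot('side');q,_=bot.snapshot('scene');w=cv2.imread('pics/w2.png')
f=lambda a:cv2.resize(a[:,:,::-1],None,fx=3,fy=3)
im=np.hstack([f(p[280:400,270:400]),f(q[190:310,100:230])])
cv2.imwrite('pics/c2.png',np.vstack([im,cv2.resize(w[100:300,130:520],(780,240))[:,:]]) if im.shape[1]==780 else im)
```

```text
t 5.35 pos [ 0.5635 -0.3631  0.0794] thx 137.96 z [-0.001  0.001 -1.   ] q [-0.69  0.72  1.25 -0.    1.17 -1.52] F [0.1 0.4 1. ] open -0.0 g 0.2
```

View pics/c2.png

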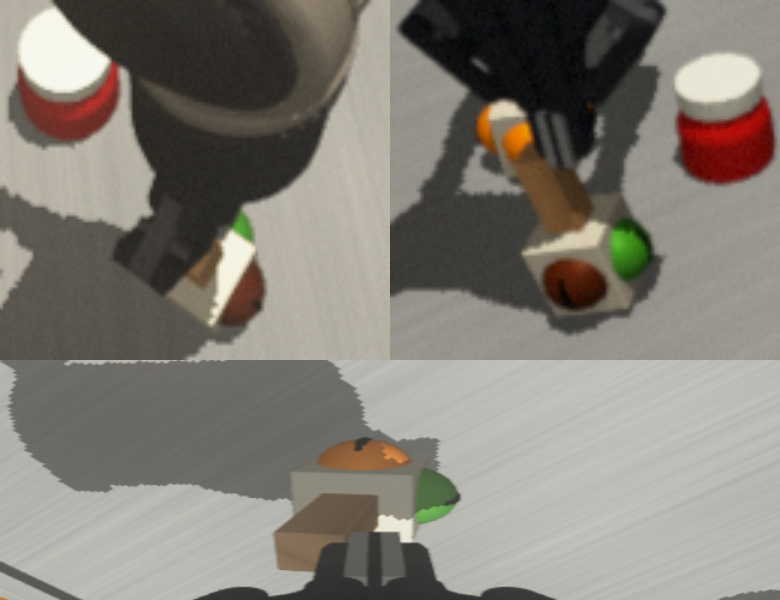

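Run:
```python
from h import *
p,d,W,s,M=wrist('w3')
c=(.5637,-.363)
def near(W,z0,z1,r=.07): return (np.hypot(W[...,0]-c[0],W[...,1]-c[1])<r)&(W[...,2]>z0)&(W[...,2]<z1)
hsv=cv2.cvtColor(p,cv2.COLOR_RGB2HSV).astype(int)
wood=(hsv[...,0]<22)&(hsv[...,1]>60)
for n,z0,z1 in[('post',.095,.105),('shoulder',.046,.054)]:
    m=near(W,z0,z1);m&=wood if n=='post' else (hsv[...,1]<60)
    print(n,m.sum(),rect(W[m][:,:2]))
# profile in tool frame of the dark finger pixels and wood
T=(W-s['eef_pos'])@M
for n,m in[('wood',wood&near(W,.055,.12)),('dark',(hsv[...,2]<110)&(hsv[...,1]<60)&near(W,.05,.13,.04))]:
    q=T[m];print(n,len(q),np.round(np.percentile(q,[2,50,98],axis=0),4).tolist())
for cam in['scene','side']:
    P,D=bot.snapshot(cam);V=cloud(cam,D);h=cv2.cvtColor(P,cv2.COLOR_RGB2HSV).astype(int)
    TT=(V-s['eef_pos'])@M
    m=near(V,.055,.12)&(h[...,0]<22)&(h[...,1]>80);print(cam,'wood',m.sum(),np.round(np.percentile(TT[m],[2,50,98],axis=0),4).tolist())
    m=near(V,.05,.12,.05)&(h[...,1]<70)&(h[...,2]<110);print(cam,'dark',m.sum(),np.round(np.percentile(TT[m],[2,50,98],axis=0),4).tolist())
```

```text
t 5.5 pos [ 0.5637 -0.3632  0.0795] thx 137.96 z [-0.001  0.001 -1.   ] q [-0.69  0.72  1.25 -0.    1.17 -1.52] F [-0.2 -0.6 -0.3] open -0.0001 g 0.1
post 988 (array([ 552.3, -376.3]), array([20.2, 21. ]), 47.9)
shoulder 1013 (array([ 556.8, -362. ]), array([59.3, 39.3]), 31.0)
wood 2036 [[-0.0087, -0.0266, -0.0243], [0.0089, -0.0161, -0.0147], [0.0098, -0.0005, 0.0221]]
dark 1550 [[0.0052, -0.0135, -0.05], [0.0092, -0.0006, -0.0388], [0.0105, 0.0124, -0.0238]]
scene wood 459 [[-0.0116, -0.0259, -0.0282], [-0.0094, -0.0103, -0.0004], [0.0078, 0.0, 0.0237]]
scene dark 258 [[-0.0128, -0.0115, -0.0395], [-0.007, 0.0057, -0.0255], [0.0199, 0.0137, 0.0288]]
side wood 79 [[-0.01, -0.0255, -0.0246], [-0.0096, -0.0176, -0.0134], [-0.0036, -0.0062, 0.0205]]
side dark 12 [[-0.0116, -0.0074, -0.0377], [-0.0088, -0.0054, -0.034], [-0.0075, -0.0043, -0.0226]]
```

Run:
```python
from h import *
p,d,W,s,M=wrist('w4')
T=(W-s['eef_pos'])@M; T[...,2]*=-1; T[...,2]+=s['eef_pos'][2]  # x,y tool, z height
hsv=cv2.cvtColor(p,cv2.COLOR_RGB2HSV).astype(int)
r=(abs(T[...,0])<.06)&(abs(T[...,1])<.06)
for z in np.arange(.015,.13,.006):
    m=r&(abs(T[...,2]-z)<.003)
    if m.sum()>5:
        q=T[m];c=hsv[m];wd=(c[:,0]<22)&(c[:,1]>60)
        print(round(z,3),m.sum(),'x',np.round(np.percentile(q[:,0],[1,99])*1e3),'y',np.round(np.percentile(q[:,1],[1,99])*1e3),'wood',wd.sum(),*(np.round(np.percentile(q[wd][:,1],[1,99])*1e3) if wd.sum()>5 else []))
im=cv2.imread('pics/w4.png');cv2.imwrite('pics/w4c.png',cv2.resize(im[120:320,180:440],(780,600)))
```

```text
t 5.65 pos [ 0.5638 -0.3633  0.0798] thx 137.96 z [-0.  0. -1.] q [-0.69  0.72  1.25 -0.    1.17 -1.52] F [0.  0.7 0.2] open -0.0003 g 0.1
0.015 25 x [18. 22.] y [-23.  21.] wood 1
0.021 27 x [15. 32.] y [-24.  19.] wood 1
0.027 82 x [15. 36.] y [-25.  23.] wood 39 -22.0 13.0
0.033 275 x [ 2. 36.] y [-25.  30.] wood 184 -22.0 12.0
0.039 591 x [-14.  34.] y [-26.  30.] wood 354 -20.0 10.0
0.045 794 x [-14.  30.] y [-29.  27.] wood 314 -16.0 6.0
0.051 1121 x [-12.  22.] y [-30.  20.] wood 2
0.057 1185 x [-19.  22.] y [-17.  13.] wood 101 -19.0 0.0
0.063 158 x [-9. 10.] y [-21.  -1.] wood 155 -20.0 -1.0
0.069 162 x [-6. 10.] y [-22.  -2.] wood 159 -21.0 -2.0
0.075 156 x [-3. 10.] y [-23.  -3.] wood 151 -22.0 -3.0
0.081 167 x [-0. 10.] y [-24.  -4.] wood 165 -24.0 -4.0
0.087 178 x [ 2. 10.] y [-25.  -5.] wood 173 -24.0 -5.0
0.093 173 x [ 6. 10.] y [-26.  -6.] wood 168 -25.0 -6.0
0.099 592 x [-10.  10.] y [-28.  -4.] wood 548 -27.0 -8.0
0.105 610 x [-9. 10.] y [-25.  10.] wood 409 -26.0 -9.0
0.111 299 x [ 5. 10.] y [-14.  12.] wood 4
0.117 365 x [ 5. 11.] y [-14.  13.] wood 4
0.123 395 x [ 5. 11.] y [-14.  12.] wood 4
0.129 388 x [ 5. 11.] y [-14.  13.] wood 1
```

View pics/w4c.png

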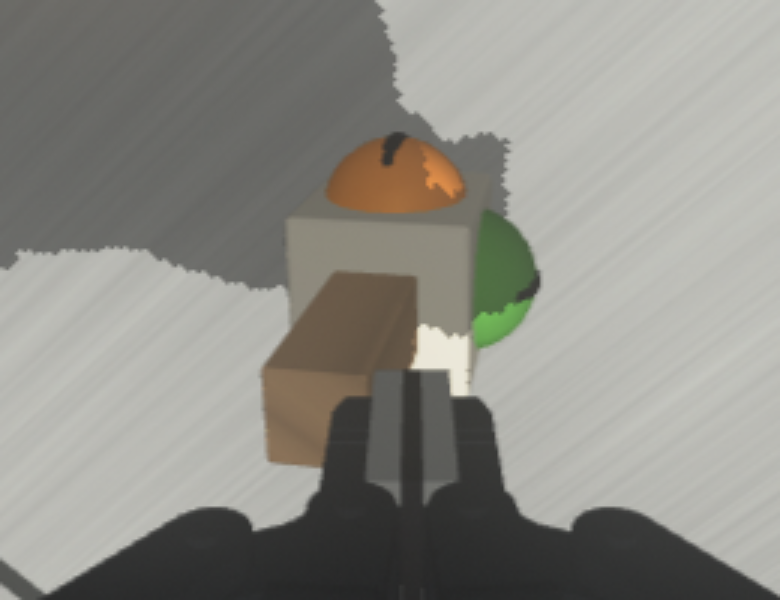

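The post now leans about 10° towards tool -y, and the block is tilted against the shut fingers. The fingertips show at z≈0.10 with the TCP at 0.08. So the tips are really about 21 mm behind the reported TCP, 40 mm short of the stated figure, and only the top edge of the post was pinched. I'll let it settle upright by backing off slowly in +y, then lift and re-measure.

Call:
carry_out(
  targets=[
    [[0, 0.006, 0, 0, 0, 0, 0], [0, 0.006, 0, 0, 0, 0, 0], [0, 0.006, 0, 0, 0, 0, 0], [0, 0.006, 0, 0, 0, 0, 0], [0, 0.006, 0, 0, 0, 0, 0], [0, 0.006, 0, 0, 0, 0, 0], [0, 0.006, 0, 0, 0, 0, 0], [0, 0.006, 0, 0, 0, 0, 0], [0, 0.006, 0, 0, 0, 0, 0], [0, 0.006, 0, 0, 0, 0, 0], [0, 0, -0.05, 0, 0, 0, 0], [0, 0, -0.08, 0, 0, 0, 0], [0, 0, -0.08, 0, 0, 0, 60], [0, 0, -0.05, 0, 0, 0, 60], [0, 0, 0, 0, 0, 0, 60], [0, 0, 0, 0, 0, 0, 60], [0, 0, 0, 0, 0, 0, 60]],
  ],
)

```text
clock: 7.4
eef_pos: [0.5793, -0.345, 0.1823]
orientation: [0.359, 0.933, 0.0, -0.001]
ft_force: [0.0, -0.4, -0.7]
opening: 0.0512
grip_force: 0.0
```

Run:
```python
from h import *
p,d,W,s,M=wrist('w5')
hsv=cv2.cvtColor(p,cv2.COLOR_RGB2HSV).astype(int)
c=(.555,-.372)
r=np.hypot(W[...,0]-c[0],W[...,1]-c[1])<.05
for n,z0,z1 in[('post',.094,.107),('shoulder',.046,.054)]:
    m=r&(W[...,2]>z0)&(W[...,2]<z1);print(n,m.sum(),rect(W[m][:,:2]),np.nanmedian(W[m][:,2]))
T=(W-s['eef_pos'])@M
m=(abs(T[...,0])<.025)&(abs(T[...,1])<.07)&(T[...,2]<.03)
print('fingers',np.round(np.percentile(T[m],[1,50,99],axis=0),4).tolist())
cv2.imwrite('pics/w5c.png',cv2.imread('pics/w5.png')[60:340,120:520])
```

```text
t 7.4 pos [ 0.5793 -0.345   0.1823] thx 137.96 z [-0.002  0.002 -1.   ] q [-0.65  0.65  1.1  -0.    1.4  -1.49] F [ 0.  -0.4 -0.7] open 0.0512 g 0.0
post 536 (array([ 564., -363.]), array([19.8, 20.5]), 47.8) 0.09999698074441014
shoulder 1044 (array([ 563.4, -363.1]), array([43.3, 43.6]), 48.2) 0.05010469363590256
fingers [[-0.0113, -0.0626, -0.1132], [0.0103, -0.0009, -0.0928], [0.0184, 0.0609, -0.0307]]
```

View pics/w5c.png

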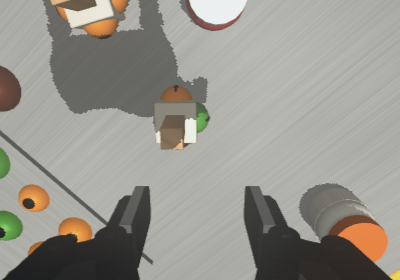

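The block is upright again in its original place at (0.564, -0.363), yaw 48°, and the finger measurement confirms the 40 mm offset. I'll grip with the TCP at z≈0.039.

Call:
carry_out(
  targets=[
    [[0, -0.03, 0, 0, 0, 0, 60], [-0.001, -0.0295, 0, 0, 0, 0, 60], [0, 0, 0.05, 0, 0, 0, 60], [0, 0, 0.07, 0, 0, 0, 60], [0, 0, 0.07, 0, 0, 0, 60], [0, 0, 0.06, 0, 0, 0, 60], [0, 0, 0.05, 0, 0, 0, 60], [0, 0, 0.04, 0, 0, 0, 60], [0, 0, 0.018, 0, 0, 0, 60], [0, 0, 0, 0, 0, 0, 60], [0, 0, 0, 0, 0, 0, 30], [0, 0, 0, 0, 0, 0, 26], [0, 0, 0, 0, 0, 0, 24], [0, 0, 0, 0, 0, 0, 22], [0, 0, 0, 0, 0, 0, 20], [0, 0, 0, 0, 0, 0, 0], [0, 0, 0, 0, 0, 0, 0], [0, 0, 0, 0, 0, 0, 0]],
  ],
)

```text
clock: 9.25
eef_pos: [0.5649, -0.3638, 0.0421]
orientation: [0.359, 0.933, -0.0, 0.001]
ft_force: [0.8, 1.2, 6.2]
opening: 0.019
grip_force: 58.7
```

Call:
carry_out(
  targets=[
    [[0, 0, -0.01, 0, 0, 0, 0], [0, 0, -0.02, 0, 0, 0, 0], [0, 0, -0.04, 0, 0, 0, 0], [0, 0, -0.06, 0, 0, 0, 0], [0, 0, -0.06, 0, 0, 0, 0], [0, 0, -0.06, 0, 0, 0, 0], [0, 0, -0.04, 0, 0, 0, 0], [0, 0, -0.02, 0, 0, 0, 0], [0, 0, 0, 0, 0, 0, 0], [0.02, 0.018, 0, 0, 0, 0, 0], [0.05, 0.043, 0, 0, 0, 0, 0], [0.07, 0.06, 0, 0, 0, 0, 0], [0.07, 0.06, 0, 0, 0, 0, 0], [0.08, 0.07, 0, 0, 0, 0, 0], [0.08, 0.07, 0, 0, 0, 0, 0], [0.08, 0.07, 0, 0, 0, 0, 0], [0.07, 0.06, 0, 0, 0, 0, 0], [0.06, 0.05, 0, 0, 0, 0, 0], [0.037, 0.032, 0, 0, 0, 0, 0], [0.01, 0.01, 0, 0, 0, 0, 0]],
  ],
)

```text
clock: 11.25
eef_pos: [0.522, -0.0315, 0.1639]
orientation: [0.357, 0.934, -0.0, -0.001]
ft_force: [0.2, -0.7, -1.3]
opening: 0.0191
grip_force: 58.6
```

Call:
carry_out(
  targets=[
    [[0, 0, 0, 0, 0, 0.02, 0], [0, 0, 0, 0, 0, 0.04, 0], [0, 0, 0, 0, 0, 0.06, 0], [0, 0, 0, 0, 0, 0.06, 0], [0, 0, 0, 0, 0, 0.065, 0], [0, 0, 0, 0, 0, 0.065, 0], [0, 0, 0, 0, 0, 0.065, 0], [0, 0, 0, 0, 0, 0.065, 0], [0, 0, 0, 0, 0, 0.065, 0], [0, 0, 0, 0, 0, 0.065, 0], [0, 0, 0, 0, 0, 0.065, 0], [0, 0, 0, 0, 0, 0.065, 0], [0, 0, 0, 0, 0, 0.065, 0], [0, 0, 0, 0, 0, 0.065, 0], [0, 0, 0, 0, 0, 0.05, 0], [0, 0, 0, 0, 0, 0.04, 0], [0, 0, 0, 0, 0, 0.02, 0], [0, 0, 0, 0, 0, 0, 0]],
  ],
)

```text
clock: 13.05
eef_pos: [0.5231, -0.0347, 0.1641]
orientation: [0.976, 0.217, -0.001, -0.0]
ft_force: [0.8, 0.3, -2.2]
opening: 0.0191
grip_force: 58.7
```

```bash
cat >> h.py <<'E'
def held(s,M,views):
    a=np.radians(25.1);A=np.array([[np.cos(a),np.sin(a)],[-np.sin(a),np.cos(a)]])
    for n,p,W in views:
        hsv=cv2.cvtColor(p,cv2.COLOR_RGB2HSV).astype(int)
        r=np.hypot(W[...,0]-s['eef_pos'][0],W[...,1]-s['eef_pos'][1])<.06
        zb=s['eef_pos'][2]
        r&=(W[...,2]>zb-.06)&(W[...,2]<zb+.01)
        wht=r&(hsv[...,1]<50)&(hsv[...,2]>70)
        am=r&(hsv[...,1]>140)&(hsv[...,0]<22);gr=r&(hsv[...,0]>40)&(hsv[...,0]<80)&(hsv[...,1]>110)
        Z=W[r][:,2];h,e=np.histogram(W[wht][:,2],bins=np.arange(zb-.06,zb+.02,.002))
        k=h.argmax();m=wht&(W[...,2]>e[k]-.003)&(W[...,2]<e[k]+.005)
        print(n,'shoulder z',round(np.median(W[m][:,2]),4),m.sum(),rect(W[m][:,:2]),'minz',round(np.percentile(Z,1),4))
        q=W[m];c=np.linalg.lstsq(np.c_[q[:,:2]-q[:,:2].mean(0),np.ones(len(q))],q[:,2],rcond=None)[0];print('  tilt slope',np.round(c[:2],3))
        for nm,mm in[('amber/brown',am),('green',gr)]:
            if mm.sum()>10: v=W[mm].mean(0);print('  ',nm,mm.sum(),np.round(v,3),'rel station',np.round(A@(v[:2]-s['eef_pos'][:2]),3))
E
python3 - <<'E'
from h import *
p,d,W,s,M=wrist('w6');V=[('wrist',p,W)]
for c in['scene','side']:
    P,D=bot.snapshot(c);V.append((c,P,cloud(c,D)));cv2.imwrite(f'pics/{c}6.png',P[:,:,::-1])
held(s,M,V)
hs=cv2.cvtColor(p,cv2.COLOR_RGB2HSV).astype(int)
m=(hs[...,0]>20)&(hs[...,0]<33)&(hs[...,1]>120)&(abs(W[...,2]-.007)<.006)&(np.hypot(W[...,0]-.524,W[...,1]+.034)<.04)
print('disc',m.sum(),rect(W[m][:,:2]) if m.sum()>5 else '')
m=(np.hypot(W[...,0]-.664,W[...,1]-.03)<.07)&(W[...,2]>.12)&(W[...,2]<.145)
print('cam',m.sum(),rect(W[m][:,:2]) if m.sum()>5 else '')
a=cv2.imread('pics/scene6.png')[100:300,240:460];b=cv2.imread('pics/w6.png')[50:350,100:540]
cv2.imwrite('pics/c6.png',np.vstack([cv2.resize(a,(330,300)),cv2.resize(b,(330,225))]))
E
```

```text
t 13.05 pos [ 0.5231 -0.0347  0.1641] thx 25.11 z [-0.001  0.    -1.   ] q [-0.21  0.39  1.6  -0.    1.16  0.92] F [ 0.8  0.3 -2.2] open 0.0191 g 58.7
wrist shoulder z 0.1721 2238 (array([533.1, -31.3]), array([27.7, 44.1]), 25.3) minz 0.134
  tilt slope [-0.019 -0.009]
   amber/brown 1021 [ 0.55  -0.024  0.159] rel station [ 0.03  -0.002]
   green 372 [ 0.54  -0.058  0.161] rel station [ 0.006 -0.029]
scene shoulder z 0.1709 91 (array([526.8, -36.4]), array([43.2, 44. ]), 26.3) minz 0.1232
  tilt slope [-0.001  0.009]
   amber/brown 138 [ 0.554 -0.03   0.152] rel station [ 0.03  -0.009]
   green 201 [ 0.542 -0.06   0.152] rel station [ 0.006 -0.031]
side shoulder z 0.1724 93 (array([525.3, -34.6]), array([42.5, 44.2]), 24.4) minz 0.1253
  tilt slope [0.012 0.026]
   amber/brown 16 [ 0.555 -0.028  0.158] rel station [ 0.032 -0.008]
   green 135 [ 0.536 -0.06   0.158] rel station [ 0.001 -0.029]
disc 464 (array([532.4, -30.9]), array([23.4, 42.8]), 23.7)
cam 2110 (array([640.,  20.]), array([19.9, 39.9]), 24.9)
```

View pics/c6.png

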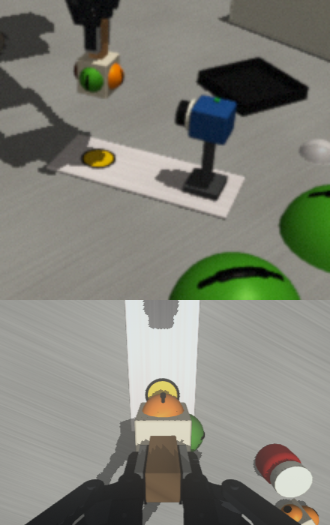

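Amber faces the lens and the block is upright, centred about 2.7 mm towards the lens. I'll correct that, lower 32 mm and hold.

Call:
carry_out(
  targets=[
    [[-0.003, 0, 0.01, 0, 0, 0, 0], [-0.003, 0, 0.02, 0, 0, 0, 0], [0, 0, 0.02, 0, 0, 0, 0], [0, 0, 0.02, 0, 0, 0, 0], [0, 0, 0.01, 0, 0, 0, 0], [0, 0, 0, 0, 0, 0, 0], [0, 0, 0, 0, 0, 0, 0], [0, 0, 0, 0, 0, 0, 0]],
  ],
)

```text
clock: 14.0
eef_pos: [0.5216, -0.0353, 0.1332]
orientation: [0.976, 0.218, 0.0, 0.0]
ft_force: [-0.3, 0.9, -1.8]
opening: 0.0194
grip_force: 58.7
```

```bash
cat > chk.py <<'E'
from h import *
p,d,W,s,M=wrist('wa');V=[('wrist',p,W)]
for c in['scene','side']:
    P,D=bot.snapshot(c);V.append((c,P,cloud(c,D)))
held(s,M,V)
E
python3 chk.py
```

```text
t 14.0 pos [ 0.5216 -0.0353  0.1332] thx 25.16 z [ 0.001 -0.    -1.   ] q [-0.21  0.42  1.65 -0.    1.08  0.92] F [-0.3  0.9 -1.8] open 0.0194 g 58.7
wrist shoulder z 0.1413 2236 (array([531.7, -31.8]), array([27.7, 44. ]), 25.3) minz 0.1031
  tilt slope [-0.016 -0.011]
   amber/brown 990 [ 0.549 -0.024  0.129] rel station [ 0.029 -0.002]
   green 364 [ 0.538 -0.059  0.13 ] rel station [ 0.005 -0.029]
scene shoulder z 0.1399 90 (array([524.7, -36.4]), array([44.3, 45.5]), 26.0) minz 0.0915
  tilt slope [0.006 0.008]
   amber/brown 130 [ 0.553 -0.031  0.121] rel station [ 0.03  -0.009]
   green 181 [ 0.541 -0.061  0.121] rel station [ 0.006 -0.031]
side shoulder z 0.1414 110 (array([524. , -35.7]), array([42.1, 46.3]), 26.2) minz 0.0946
  tilt slope [0.012 0.014]
   amber/brown 19 [ 0.553 -0.031  0.129] rel station [ 0.031 -0.009]
   green 123 [ 0.535 -0.061  0.127] rel station [ 0.001 -0.029]
```

Call:
carry_out(
  targets=[
    [[0, 0, 0.002, 0, 0, 0, 0], [0, 0, 0, 0, 0, 0, 0], [0, 0, 0, 0, 0, 0, 0], [0, 0, 0, 0, 0, 0, 0], [0, 0, 0, 0, 0, 0, 0], [0, 0, 0, 0, 0, 0, 0], [0, 0, 0, 0, 0, 0, 0], [0, 0, 0, 0, 0, 0, 0], [0, 0, 0, 0, 0, 0, 0], [0, 0, 0, 0, 0, 0, 0]],
  ],
)

```text
clock: 15.15
eef_pos: [0.5214, -0.0352, 0.1321]
orientation: [0.976, 0.218, 0.0, 0.0]
ft_force: [0.4, 0.4, -1.7]
opening: 0.0192
grip_force: 58.7
```

Call:
carry_out(
  targets=[
    [[0, 0, 0, 0, 0, -0.02, 0], [0, 0, 0, 0, 0, -0.04, 0], [0, 0, 0, 0, 0, -0.06, 0], [0, 0, 0, 0, 0, -0.065, 0], [0, 0, 0, 0, 0, -0.065, 0], [0, 0, 0, 0, 0, -0.065, 0], [0, 0, 0, 0, 0, -0.065, 0], [0, 0, 0, 0, 0, -0.065, 0], [0, 0, 0, 0, 0, -0.065, 0], [0, 0, 0, 0, 0, -0.065, 0], [0, 0, 0, 0, 0, -0.065, 0], [0, 0, 0, 0, 0, -0.05, 0], [-0.003, 0.003, 0, 0, 0, -0.04, 0], [-0.003, 0.003, 0, 0, 0, -0.02, 0], [0, 0, 0, 0, 0, 0, 0], [0, 0, 0, 0, 0, 0, 0], [0, 0, 0, 0, 0, 0, 0]],
  ],
)

```text
clock: 16.85
eef_pos: [0.5244, -0.0366, 0.1321]
orientation: [0.536, 0.844, -0.0, -0.0]
ft_force: [0.3, 1.0, -2.2]
opening: 0.0194
grip_force: 58.7
```

```bash
python3 chk.py
```

```text
t 16.85 pos [ 0.5244 -0.0366  0.1321] thx 115.11 z [-0. -0. -1.] q [-0.22  0.42  1.64 -0.    1.08 -0.65] F [ 0.3  1.  -2.2] open 0.0194 g 58.7
wrist shoulder z 0.1401 2238 (array([520. , -28.1]), array([44.2, 27.3]), 25.7) minz 0.1015
  tilt slope [ 0.012 -0.018]
   amber/brown 768 [ 0.515 -0.01   0.128] rel station [0.003 0.028]
scene shoulder z 0.1386 75 (array([525.2, -37.4]), array([44. , 42.3]), 27.0) minz 0.0908
  tilt slope [-0.014  0.013]
   amber/brown 161 [ 0.541 -0.061  0.12 ] rel station [ 0.005 -0.03 ]
   green 117 [ 0.554 -0.031  0.12 ] rel station [ 0.029 -0.007]
side shoulder z 0.1402 76 (array([523.4, -35.8]), array([41.4, 43.5]), 25.4) minz 0.0927
  tilt slope [0.013 0.047]
   amber/brown 12 [ 0.535 -0.057  0.131] rel station [ 0.001 -0.023]
```

Green faces the lens. I'll hold, then turn to brown.

Call:
carry_out(
  targets=[
    [[0, 0, 0, 0, 0, 0, 0], [0, 0, 0, 0, 0, 0, 0], [0, 0, 0, 0, 0, 0, 0], [0, 0, 0, 0, 0, 0, 0], [0, 0, 0, 0, 0, 0, 0], [0, 0, 0, 0, 0, 0, 0], [0, 0, 0, 0, 0, 0, 0], [0, 0, 0, 0, 0, 0, 0], [0, 0, 0, 0, 0, 0, 0]],
  ],
)

```text
clock: 17.9
eef_pos: [0.5244, -0.0366, 0.1321]
orientation: [0.536, 0.844, -0.0, 0.0]
ft_force: [0.1, 1.0, -2.6]
opening: 0.0194
grip_force: 58.7
```

Call:
carry_out(
  targets=[
    [[0, 0, 0, 0, 0, -0.02, 0], [0, 0, 0, 0, 0, -0.04, 0], [0, 0, 0, 0, 0, -0.06, 0], [0, 0, 0, 0, 0, -0.065, 0], [0, 0, 0, 0, 0, -0.065, 0], [0, 0, 0, 0, 0, -0.065, 0], [0, 0, 0, 0, 0, -0.065, 0], [0, 0, 0, 0, 0, -0.065, 0], [0, 0, 0, 0, 0, -0.065, 0], [0, 0, 0, 0, 0, -0.065, 0], [0, 0, 0, 0, 0, -0.065, 0], [0, 0, 0, 0, 0, -0.05, 0], [-0.003, 0.003, 0, 0, 0, -0.04, 0], [-0.003, 0.003, 0, 0, 0, -0.02, 0], [0, 0, 0, 0, 0, 0, 0], [0, 0, 0, 0, 0, 0, 0], [0, 0, 0, 0, 0, 0, 0]],
  ],
)

```text
clock: 19.6
eef_pos: [0.5258, -0.0336, 0.1321]
orientation: [-0.217, 0.976, -0.0, 0.0]
ft_force: [0.7, 0.5, -1.9]
opening: 0.0195
grip_force: 58.7
```

```bash
python3 chk.py
```

```text
t 19.6 pos [ 0.5258 -0.0336  0.1321] thx -154.9 z [ 0. -0. -1.] q [-0.21  0.42  1.64 -0.    1.08 -2.22] F [ 0.7  0.5 -1.9] open 0.0195 g 58.7
wrist shoulder z 0.1402 2250 (array([516.4, -39.6]), array([27.2, 44. ]), 25.0) minz 0.1017
  tilt slope [0.019 0.013]
   green 81 [ 0.518 -0.008  0.129] rel station [0.004 0.027]
scene shoulder z 0.1389 92 (array([524.9, -36.2]), array([43.5, 44.7]), 26.7) minz 0.0906
  tilt slope [-0.017  0.01 ]
   amber/brown 112 [ 0.551 -0.033  0.12 ] rel station [ 0.023 -0.01 ]
side shoulder z 0.1403 78 (array([521.1, -44.7]), array([34.5, 53.9]), 77.1) minz 0.093
  tilt slope [0.003 0.024]
   amber/brown 111 [ 0.502 -0.052  0.124] rel station [-0.029 -0.006]
```

Call:
carry_out(
  targets=[
    [[0, 0, 0, 0, 0, 0, 0], [0, 0, 0, 0, 0, 0, 0], [0, 0, 0, 0, 0, 0, 0], [0, 0, 0, 0, 0, 0, 0], [0, 0, 0, 0, 0, 0, 0], [0, 0, 0, 0, 0, 0, 0], [0, 0, 0, 0, 0, 0, 0], [0, 0, 0, 0, 0, 0, 0], [0, 0, 0, 0, 0, 0, 0]],
  ],
)

```text
clock: 20.65
eef_pos: [0.5258, -0.0336, 0.1321]
orientation: [-0.218, 0.976, -0.0, -0.0]
ft_force: [0.0, -0.3, -1.2]
opening: 0.0192
grip_force: 58.7
```

All three views are done. Now to the tray, turning the block to line up with it.

Call:
carry_out(
  targets=[
    [[-0.01, 0.022, -0.01, 0, 0, 0, 0], [-0.02, 0.044, -0.02, 0, 0, 0, 0], [-0.03, 0.065, -0.01, 0, 0, 0, 0], [-0.04, 0.087, 0, 0, 0, 0, 0], [-0.045, 0.097, 0, 0, 0, 0, 0], [-0.045, 0.097, 0, 0, 0, 0, 0], [-0.045, 0.097, 0, 0, 0, 0, 0], [-0.045, 0.097, 0, 0, 0, 0, 0], [-0.04, 0.087, 0, 0, 0, 0, 0], [-0.03, 0.065, 0, 0, 0, 0, 0], [-0.015, 0.032, 0, 0, 0, 0, 0], [-0.008, 0.017, 0, 0, 0, 0.02, 0], [0, 0, 0, 0, 0, 0.06, 0], [0, 0, 0, 0, 0, 0.065, 0], [0, 0, 0, 0, 0, 0.065, 0], [0, 0, 0, 0, 0, 0.06, 0], [0, 0, 0, 0, 0, 0.04, 0], [0, 0, 0, 0, 0, 0.01, 0], [0, 0, 0, 0, 0, 0, 0], [0, 0, 0, 0, 0, 0, 0]],
  ],
)

```text
clock: 22.65
eef_pos: [0.5236, 0.3219, 0.1481]
orientation: [0.115, 0.993, -0.0, 0.0]
ft_force: [-0.5, -0.1, -2.1]
opening: 0.0187
grip_force: 58.9
```

Run:
```python
from h import *
p,d,W,s,M=wrist('w8');held(s,M,[('wrist',p,W)])
m=(abs(W[...,2]-.025)<.004)&(np.hypot(W[...,0]-.522,W[...,1]-.32)<.11);print('rim',m.sum(),rect(W[m][:,:2]))
```

```text
t 22.65 pos [0.5236 0.3219 0.1481] thx 166.84 z [-0. -0. -1.] q [ 0.43  0.56  1.36 -0.    1.23 -0.91] F [-0.5 -0.1 -2.1] open 0.0187 g 58.9
wrist shoulder z 0.1562 2242 (array([513.3, 323. ]), array([44.1, 27.3]), 77.2) minz 0.1177
  tilt slope [ 0.022 -0.001]
   amber/brown 1203 [0.494 0.328 0.142] rel station [-0.024  0.018]
   green 108 [0.532 0.347 0.145] rel station [0.018 0.019]
rim 2415 (array([520.9, 320.5]), array([140.3, 139.8]), 76.7)
```

View pics/w8.png

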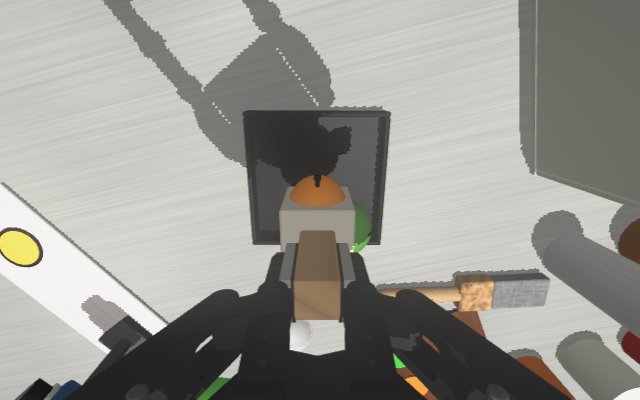

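The held block is centred over the tray, whose rim spans about (245–390, 110–245). The underside is at 0.106, so I descend to about 3 mm above the floor and then creep.

Call:
carry_out(
  targets=[
    [[0, 0, 0.02, 0, 0, 0, 0], [0, 0, 0.04, 0, 0, 0, 0], [0, 0, 0.04, 0, 0, 0, 0], [0, 0, 0.04, 0, 0, 0, 0], [0, 0, 0.04, 0, 0, 0, 0], [0, 0, 0.03, 0, 0, 0, 0], [0, 0, 0.02, 0, 0, 0, 0], [0, 0, 0.01, 0, 0, 0, 0], [0, 0, 0.005, 0, 0, 0, 0], [0, 0, 0.002, 0, 0, 0, 0], [0, 0, 0, 0, 0, 0, 0], [0, 0, 0, 0, 0, 0, 0]],
  ],
)

```text
clock: 23.9
eef_pos: [0.524, 0.3222, 0.0498]
orientation: [0.115, 0.993, 0.0, 0.0]
ft_force: [-0.9, 0.7, -2.5]
opening: 0.0195
grip_force: 58.9
```

Call:
carry_out(
  targets=[
    [[0, 0, 0.001, 0, 0, 0, 0], [0, 0, 0.001, 0, 0, 0, 0], [0, 0, 0.001, 0, 0, 0, 0], [0, 0, 0.001, 0, 0, 0, 0], [0, 0, 0, 0, 0, 0, 0], [0, 0, 0, 0, 0, 0, 0]],
  ],
)

```text
clock: 24.5
eef_pos: [0.5236, 0.3221, 0.0476]
orientation: [0.115, 0.993, -0.0, -0.0]
ft_force: [0.2, -0.9, -1.8]
opening: 0.0196
grip_force: 58.9
```

Call:
carry_out(
  targets=[
    [[0, 0, 0.001, 0, 0, 0, 0], [0, 0, 0.001, 0, 0, 0, 0], [0, 0, 0, 0, 0, 0, 0], [0, 0, 0, 0, 0, 0, 0]],
  ],
)

```text
clock: 24.9
eef_pos: [0.5237, 0.3221, 0.0471]
orientation: [0.115, 0.993, 0.0, 0.0]
ft_force: [-1.0, 0.7, 0.7]
opening: 0.0198
grip_force: 59.3
```

Contact: fz rose from about -2 to +0.7 N. I'll release slowly, then lift.

Call:
carry_out(
  targets=[
    [[0, 0, 0, 0, 0, 0, 24], [0, 0, 0, 0, 0, 0, 26], [0, 0, 0, 0, 0, 0, 30], [0, 0, 0, 0, 0, 0, 38], [0, 0, 0, 0, 0, 0, 50], [0, 0, 0, 0, 0, 0, 60], [0, 0, 0, 0, 0, 0, 60], [0, 0, 0, 0, 0, 0, 60], [0, 0, -0.01, 0, 0, 0, 60], [0, 0, -0.03, 0, 0, 0, 60], [0, 0, -0.06, 0, 0, 0, 60], [0, 0, -0.08, 0, 0, 0, 60], [0, 0, -0.1, 0, 0, 0, 60], [0, 0, -0.08, 0, 0, 0, 60], [0, 0, -0.04, 0, 0, 0, 60], [0, 0, 0, 0, 0, 0, 60], [0, 0, 0, 0, 0, 0, 60]],
  ],
)

```text
clock: 26.6
eef_pos: [0.5234, 0.322, 0.2069]
orientation: [0.115, 0.993, 0.0, 0.0]
ft_force: [-0.7, 0.5, -0.2]
opening: 0.0513
grip_force: 0.0
```

Run:
```python
from h import *
p,d,W,s,M=wrist('w9')
r=np.hypot(W[...,0]-.5215,W[...,1]-.3205)<.05
for n,z0,z1 in[('post',.1,.111),('shoulder',.05,.06)]:
    m=r&(W[...,2]>z0)&(W[...,2]<z1);print(n,m.sum(),rect(W[m][:,:2]),np.nanmedian(W[m][:,2]))
P,_=bot.snapshot('scene');cv2.imwrite('pics/s9.png',cv2.resize(P[100:300,80:480,::-1],(800,400)))
```

```text
t 26.6 pos [0.5234 0.322  0.2069] thx 166.76 z [ 0. -0. -1.] q [ 0.43  0.51  1.27 -0.    1.36 -0.91] F [-0.7  0.5 -0.2] open 0.0513 g 0.0
post 439 (array([521.5, 321.6]), array([19.1, 19.6]), 76.5) 0.1050836727822379
shoulder 987 (array([521.6, 321.1]), array([43.6, 44. ]), 77.1) 0.05513467421007756
```

View pics/s9.png

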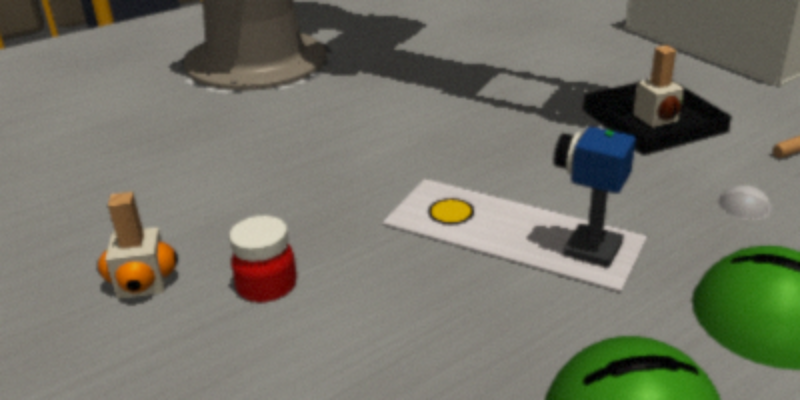

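The block stands upright in the tray at (660,100), and the amber block at (135,255) is undisturbed. The gripper is clear.

```bash
python3 -c "
from workcell import bot
print(bot.finish_job())"
```

```text
the job is handed in; nothing more can be done
None
```

The eye block showed amber, green and brown to the lens in that order and now stands upright in the tray, and the all-amber block was not moved; the first grip slipped and tilted the eye block about 10°, so I let it settle upright and gripped it again.

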